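# Lock the jar stand and take off the tight cap

## Task

The square amber jar stands in a turning stand; lock the stand by moving the red-headed rod from the wooden block into the stand's yellow socket, between the two prongs of the fork, upright and all the way down, and let go of it. Then unscrew the jar's tight white cap anticlockwise until its thread lets go, lift it straight off and finish still holding it level in the gripper, centred a finger's width or two (about 15 to 50 mm) above the open jar; the program ends while holding it. The jar must stay down in its stand, the rod in its socket, and everything else where it is.

Things in the scene. Friction and masses are not known exactly. Their poses are not given: they have to be found in the camera images.
- stand: Fixed grey jar stand: round base 124 mm across, 12 mm high, and a yellow socket block 50 x 50 x 45 mm high centred 100 mm from the base's centre towards the stand's -y. Origin: centre of the base's underside on the work surface; z up. It carries a turning aluminium cup (outside 77 mm square, wall 5 mm, floor 18 mm, rim 63 mm above the work surface) that holds the jar.
- turntable (a joint): Angle (rad, anticlockwise from above) of the free-turning cup on the stand; 0 at the start. Its fork, two prongs 10 mm thick with a 21 mm gap, points to the stand's -y, 49 to 59 mm above the work surface, out to 121 mm from the axis; at 0 the gap is over the socket. A rod in the socket stops it. Unlocked, cup, jar and cap turn together and the cap does not unscrew.
- socket (a point): Centre of the mouth of the socket hole, on top of the yellow socket block, 45 mm above the work surface. Hole 17 mm across, 36 mm deep, vertical, small chamfer.
- jar: Loose amber jar (about 0.4 kg) in the cup, 1.5 mm play each side: body 64 x 64 x 58 mm high, round neck up to 88 mm. Origin: centre of its underside, 18 mm above the work surface; z up; its yaw equals the stand's; red mark on the -x side. A sprung seal in the mouth pushes the cap up with about 20 N, which makes it tight (about 0.3 N m to turn).
- jar_mouth (a point): Centre of the jar's mouth, top of the neck, 88 mm above the jar's underside. With the cap off the rubber seal stands up to 5 mm above this point.
- cap: Loose white round cap (45 g), 58 mm across, 22.5 mm high. Origin: centre of its lower edge, 72 mm above the jar's underside (90 above the work surface) when on; z up; red stripe on top points to -x. Three-lug thread: fully tight when its yaw equals the jar's; starts 0 to 0.15 rad anticlockwise of that, and stays where it is left, so it may be turned in several grasps.
- cap_top (a point): Centre of the cap's top face, 22.5 mm above its lower edge, at the start 112 mm above the work surface. Turned anticlockwise (from above) the cap does not rise, and is held down, until about 0.90 rad from fully tight; there it lets go and the seal lifts it 2 mm. Free to lift from 0.95 to 1.55 rad; stop at about 1.6. Aim for 1.25. 14 mm of height is free below its edge, over the jar's shoulder.
- lock_rod: Loose lock rod (110 g): steel shank 13 mm across with a tapered foot, 62 mm long, and above it a red round head 22 mm across and 36 mm high (total 98 mm). Origin: centre of the foot's end; z points to the head. At the start it stands upright in one of the two holes of the wooden block, foot 9 mm above the work surface; fully down in the socket its foot is also 9 mm above the work surface.
- rod_rack: Fixed wooden parking block 55 x 130 x 45 mm high with two holes (17 mm across, 36 mm deep) 72 mm apart along its y. Origin: centre of its underside. It holds the lock rod and the spare rod, in either order.
- spare_rod: The same rod with a blue head, in the other hole: leave it. Origin: centre of its foot's end.
- spare_jar: Round green jar with a blue cap, 66 mm across, 100 mm high, bystander. Origin: centre of its underside.
- tape_roll: Orange roll of tape 90 mm across, 40 mm high, lying flat, bystander. Origin: centre of its underside.
- soap_bottle: Orange bottle 80 mm across, 190 mm high, bystander. Origin: centre of its underside.
- tub: Clear storage tub with white lid and green latches, 138 x 108 x 68 mm high, bystander. Origin: centre of its underside.
- bowl: Steel bowl 150 mm across, 70 mm high, bystander. Origin: centre of its underside.
There are look-alikes about, which are no part of the job. What is meant by the cap is not pink, and is the smaller of those in its own colour.

How it is judged:
By the outcome, as a careful person would: the job done as asked, in the order asked, and still so for the second after the job is handed in, while the arm keeps its last pose, push and grip.
It also fails if it takes over 51 s, if anything falls off the work surface, if the arm or the gripper's body presses on something with over 40 N, if the wrist force passes 120 N, or if a joint passes its speed limit or range.

## Robot

A 6-joint arm with a two-finger parallel gripper is mounted at the origin on the work surface. World frame = base frame: x ahead of the robot, y to its left, z up, the work surface at z = 0. Lengths are in m, angles in degrees, forces in N, time in s.
With the tool pointing down it reaches from about 0.375 to 0.975 m from the base axis. Payload 3.8 kg.
Tool frame: the origin (TCP) lies midway between the tips of the shut fingers; the grasp point (between the pads) lies 19 mm behind it; x points along the fingers, z is the direction in which the jaws open and shut, and the axes are right-handed (so a half turn about x gives the same grasp; the last joint's range is limited). The gripper opens to 85 mm and grips with 20 to 120 N. Pads are 22 mm wide; open, the fingers measure 114 mm over their backs; the gripper's body (76 mm by 85 mm) begins 54 mm behind the grasp point. The pads swing forward as they close: fully open they stand 13 mm farther back than shut.
Start: joints at [-76.312, 15.12, 91.902, -0, 72.978, -2.114], TCP at [0.184, -0.649, 0.231] pointing down, gripper open.
Joint ranges: [-150.88, 150.88], [-54.13, 125.18], [17.81, 147.31], [-75.09, 255.09], [0, 152.58], [-146.25, 146.25]. Speed limits (degrees/s): [147.25, 147.25, 180, 180, 180, 180].

## Interface

Orientations are given as a 3x3 rotation matrix whose columns are the frame's x, y, z axes.
In Python, from bench import arm, cams, ticket gives the robot as it stands.
- The arm moves only by the shell command python3 -m jog 'ROWS'. ROWS is JSON, one flat list of numbers, 7 for each row, row after row: the turn, a rotation vector about the world's x, y, z in degrees, then the shift along the world's x, y, z in m, then the opening, from -1 (shut) to 1 (fully open). A call has 1 to 20 rows; each row is the pose to reach, as a shift and turn from the pose measured when the call began; what a row does not reach only later rows make up. A row lasts 1/10 s, in which the tool goes at most 50 mm and 8.59 degrees, less where a joint would pass 70% of its speed; a pose out of reach is approached as far as the arm can. A call with a gripper value outside its range is refused whole. The fingers move at their own pace and stop on an object; the grip force is fixed at half the most. Time passes only in rows, so rows that repeat a pose let the fingers close. It gives the time, the measured TCP pose, the force and the opening at its end, in the units of the state.
- arm.get_obs(): the state, without advancing time (a new reading comes with each control period).
- cams.read_camera(name): name is "scene" or "top"; returns a dict with "img" (384x512x3 uint8, red, green, blue), "fx", "fy", "cx", "cy" (pixels), "world_to_cam" (4x4, takes a point from world to camera coordinates). Camera axes: x right, y up, looking along -z (the intrinsics and any distortion apply to the point x, -y, -z); pixel columns grow to the right and rows downward; lengths in m; the calibration is good to about 2 mm. A picture is of the moment at which its call begins. There is no depth.
- ticket.close_job(): hands the job in, once; it reports no verdict.
The state is a dict: "t": time; "q": joint angles; "dq": joint speeds; "effort": joint torques, N m; "eef_pos": TCP position; "ee_rot": TCP orientation; "contact_force": force on the tool from outside, world axes, zero at the start; "torque": the same for the moment, N m; "width": opening from 0.0 (shut) to 1.0 (fully open).
Only numpy, scipy, OpenCV 4.12 (cv2) and the standard library are available. Lean on these libraries where they do the work, as an engineer would, in place of code of your own. Each camera call takes 0.05 s, during which the arm holds its last target.

## Working session

There is one attempt and no reset: what is moved stays moved. The work goes in short steps, Python scripts to look and compute and a shell command to move; the robot and the scene stay as the last step left them, time stands still between calls to the robot, and variables do not carry over. Pictures are saved under pics/ and viewed, and the job is handed in when it is done.

```bash
ls; mkdir -p pics; cat > h.py <<'E'
import numpy as np, cv2
from bench import arm, cams, ticket
def shot(n,out=None):
    d=cams.read_camera(n)
    if out: cv2.imwrite('pics/'+out,d['img'][:,:,::-1])
    return d
def ray(d,u,v):
    M=d['world_to_cam']; M=np.array(M); R=M[:3,:3]; t=M[:3,3]
    dc=np.array([(u-d['cx'])/d['fx'],-(v-d['cy'])/d['fy'],-1.])
    return -R.T@t, R.T@dc
def onz(d,u,v,z):
    o,r=ray(d,u,v); return o+r*(z-o[2])/r[2]
def proj(d,p):
    M=np.array(d['world_to_cam']); c=M[:3,:3]@np.array(p)+M[:3,3]
    return d['cx']+d['fx']*c[0]/-c[2], d['cy']-d['fy']*c[1]/-c[2]
E
python3 - <<'E'
from h import *
for n in('scene','top'):
    d=shot(n,n+'0.png'); print({k:v for k,v in d.items() if k!='img'})
    
o=arm.get_obs();print(o)
E
```

```text
pics
{'fx': 420.2033545636377, 'fy': 420.2033545636377, 'cx': 262.01558233425374, 'cy': 190.25111478610216, 'world_to_cam': array([[ 0.85269834,  0.52223705, -0.01319082, -0.45504328],
       [-0.35226452,  0.59344974,  0.72368993,  0.13170075],
       [ 0.38576578, -0.61244255,  0.68999919, -1.46326651],
       [ 0.        ,  0.        ,  0.        ,  1.        ]])}
{'fx': 346.8446253590794, 'fy': 346.8446253590794, 'cx': 255.55958925878488, 'cy': 188.50466514263292, 'world_to_cam': array([[ 0.01462666, -0.99987512, -0.00598353, -0.03761847],
       [ 0.98232009,  0.01325235,  0.18673941, -0.52877755],
       [-0.1866368 , -0.00860912,  0.98239126, -0.98492299],
       [ 0.        ,  0.        ,  0.        ,  1.        ]])}
{'t': 0.1, 'q': array([-7.63124631e+01,  1.51668331e+01,  9.19758115e+01,  6.28425856e-04,
        7.29772467e+01, -2.11538166e+00]), 'dq': array([-0.07412583, -0.0755598 , -0.14731772, -0.05242857, -0.04383973,
        0.00465115]), 'effort': array([-2.05512083e-04, -5.16708469e+01, -3.68590987e+01, -1.50083133e-04,
        6.25580113e-03,  4.57984317e-08]), 'eef_pos': array([ 0.18364987, -0.64883046,  0.23004066]), 'ee_rot': array([[-4.84950830e-04,  9.62205021e-01,  2.72325654e-01],
       [ 2.03555168e-03,  2.72326072e-01, -9.62202872e-01],
       [-9.99997811e-01,  8.77118622e-05, -2.09068280e-03]]), 'contact_force': array([-0.1461347 , -0.37868904, -0.10705511]), 'torque': array([ 0.07229038, -0.07278111,  0.03774256]), 'width': 1.0020706427020871}
```

View pics/scene0.png

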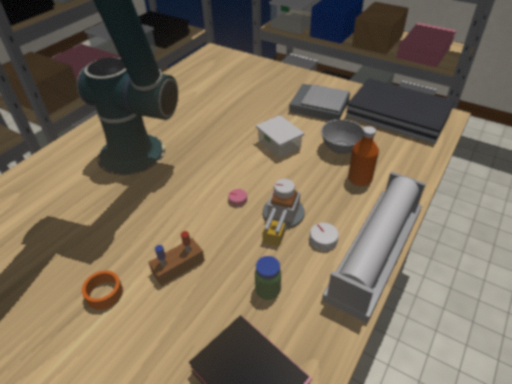

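View pics/top0.png

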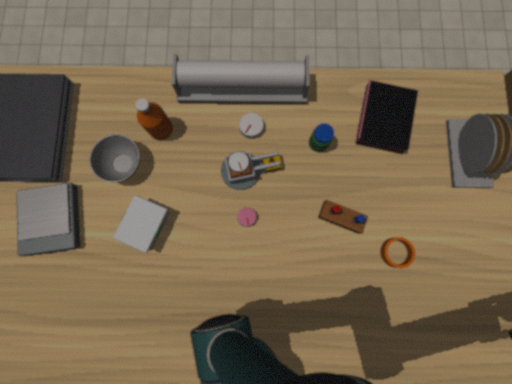

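The scene view shows the jar with its white cap at about (284,188), the yellow socket at (274,232) and the rack at (177,260), with the blue head at (160,252) and the red head at (185,239). Top view: cap (239,161), socket (272,163), red head (337,210), blue head (361,219).

Cap candidates in the top view:
- White on the jar (239,161).
- A larger loose white one (251,125).
- A pink one (247,216).

The one on the jar fits, since it is white and the smaller of the two. I'll confirm this enlarged.

```bash
python3 - <<'E'
from h import *
a=cv2.imread('pics/top0.png');b=cv2.imread('pics/scene0.png')
A=cv2.resize(a[105:240,215:375],None,fx=5,fy=5,interpolation=cv2.INTER_CUBIC)[:600]
cv2.imwrite('pics/ca.png',A[:600,:800])
B=cv2.resize(b[165:285,140:345],None,fx=3.9,fy=3.9,interpolation=cv2.INTER_CUBIC)
cv2.imwrite('pics/cb.png',B)
E
```

```text
(no output)
```

View pics/ca.png

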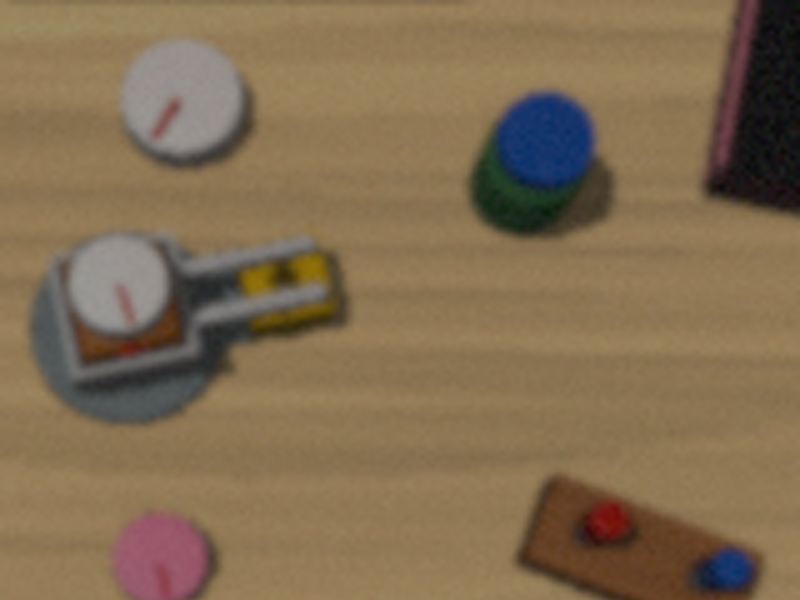

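View pics/cb.png

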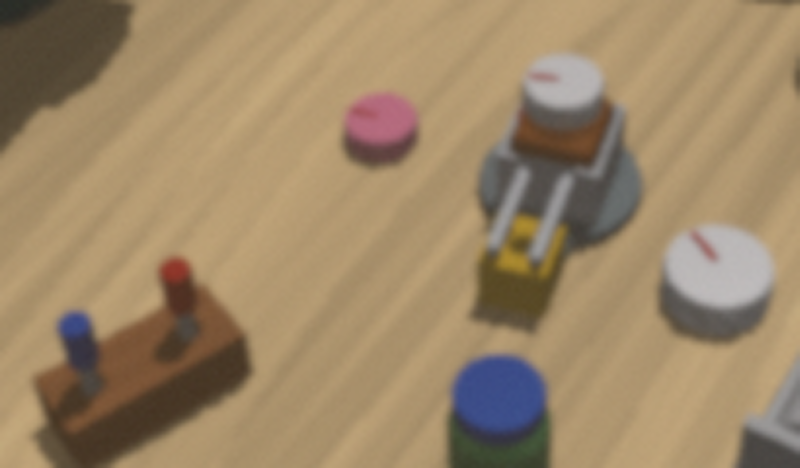

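The crops confirm it: the cap on the amber jar is white and smaller than the loose white one. Its stripe points to the jar's -x. Now I'll measure.

```bash
cat >> h.py <<'E'
def tri(pairs):
    A=np.zeros((3,3));b=np.zeros(3)
    for d,u,v in pairs:
        o,r=ray(d,u,v); r=r/np.linalg.norm(r); P=np.eye(3)-np.outer(r,r); A+=P;b+=P@o
    return np.linalg.solve(A,b)
def blob(mask,roi):
    x0,y0,x1,y1=roi; m=np.zeros_like(mask,np.uint8); m[y0:y1,x0:x1]=mask[y0:y1,x0:x1]
    n,l,s,c=cv2.connectedComponentsWithStats(m)
    i=1+np.argmax(s[1:,4]); return c[i],s[i],(l==i).astype(np.uint8)
E
python3 - <<'E'
from h import *
T=shot('top');S=shot('scene')
def hs(d): return cv2.cvtColor(d['img'],cv2.COLOR_RGB2HSV)
def red(d):
    i=d['img'].astype(int); return (i[...,0]>90)&(i[...,1]<65)&(i[...,2]<65)
def blue(d):
    i=d['img'].astype(int); return (i[...,2]>90)&(i[...,0]<80)&(i[...,2]-i[...,0]>50)
def white(d):
    h=hs(d); return (h[...,1]<45)&(h[...,2]>125)
def yel(d):
    h=hs(d); return (h[...,0]>20)&(h[...,0]<32)&(h[...,1]>170)&(h[...,2]>70)
for nm,f,rt,rs in [('red',red,(325,200,348,222),(170,225,200,250)),('blue',blue,(350,208,375,232),(148,240,172,268)),('cap',white,(225,148,254,175),(265,175,300,205)),('yel',yel,(255,145,290,180),(255,210,295,250))]:
    a=blob(f(T),rt);b=blob(f(S),rs)
    print(nm,a[0],a[1],b[0],b[1])
    for z in(.107,.1125,.045): print('  z',z,onz(T,*a[0],z)[:2],onz(S,*b[0],z)[:2])
    print('  tri',tri([(T,*a[0]),(S,*b[0])]))
E
```

```text
red [335.39673913 211.26630435] [325 201  23  21 184] [184.64285714 234.96428571] [182 232   7   6  28]
  z 0.107 [ 0.45704107 -0.25325326] [ 0.46930007 -0.26176202]
  z 0.1125 [ 0.45634785 -0.25202511] [ 0.47293489 -0.26502165]
  z 0.045 [ 0.46485556 -0.26709793] [ 0.42832576 -0.2250171 ]
  tri [ 0.45969552 -0.25509504  0.09414258]
blue [360.84375 218.375  ] [358 216   7   6  32] [158.60869565 248.04347826] [156 246   6   5  23]
  z 0.107 [ 0.4382505  -0.32293743] [ 0.4412543  -0.32667451]
  z 0.1125 [ 0.43766504 -0.32130966] [ 0.44508161 -0.32948861]
  z 0.045 [ 0.44485029 -0.34128677] [ 0.39811007 -0.2949519 ]
  tri [ 0.43852634 -0.32436575  0.10279508]
cap [237.95255474 160.60218978] [229 152  19  19 274] [284.36607143 185.75446429] [274 179  21  14 224]
  z 0.107 [0.59889239 0.02084897] [0.59504558 0.02196299]
  z 0.1125 [0.59738571 0.02050527] [0.59781734 0.01675601]
  z 0.045 [0.61587672 0.02472338] [0.56380025 0.08065982]
  tri [0.59722361 0.01997203 0.11006118]
yel [273.47222222 167.69444444] [266 165  16   6  36] [270.90909091 231.84848485] [267 229   8   6  33]
  z 0.107 [ 0.57934269 -0.08078042] [ 0.64881842 -0.14271656]
  z 0.1125 [ 0.57794812 -0.08054132] [ 0.65122111 -0.14679326]
  z 0.045 [ 0.59506325 -0.08347575] [ 0.62173352 -0.09676105]
  tri [ 0.6062347  -0.08106543  0.01805449]
```

```bash
python3 - <<'E'
from h import *
T=shot('top');S=shot('scene')
for d,r,n in((T,(325,200,350,222),'t'),(S,(175,225,200,250),'s')):
    i=d['img'].astype(int); m=(i[...,0]>2.2*i[...,1])&(i[...,0]>2.2*i[...,2])&(i[...,0]>60)
    c,s,_=blob(m,r); print(n,c,s,onz(d,*c,.1)[:2])
t=(271.6,159.);s=(273.2,226.7)
print(onz(T,*t,.045),onz(S,*s,.045),tri([(T,*t),(S,*s)]))
# axis rack direction via blue/red done later; base circle in top
g=cv2.cvtColor(T['img'],cv2.COLOR_RGB2HSV)
m=((g[...,0]>60)&(g[...,0]<125)&(g[...,1]<120)&(g[...,1]>25))
c,s,l=blob(m,(215,140,265,195)); print('base',c,s)
a=T['img'][140:185,255:300];b=S['img'][208:250,255:300]
cv2.imwrite('pics/cc.png',np.hstack([cv2.resize(x,(390,390),interpolation=cv2.INTER_NEAREST) for x in(a,b)])[:,:,::-1])
E
```

```text
t [336.05084746 208.74576271] [332 205   9   8  59] [ 0.46504836 -0.25684618]
s [184.65 234.35] [182 232   6   5  20] [ 0.46340403 -0.25602185]
[ 0.6222496  -0.07764088  0.045     ] [ 0.61771057 -0.0776889   0.045     ] [ 0.62011059 -0.07862002  0.04796544]
base [256.4 162.2] [256 161   2   3   5]
```

View pics/cc.png

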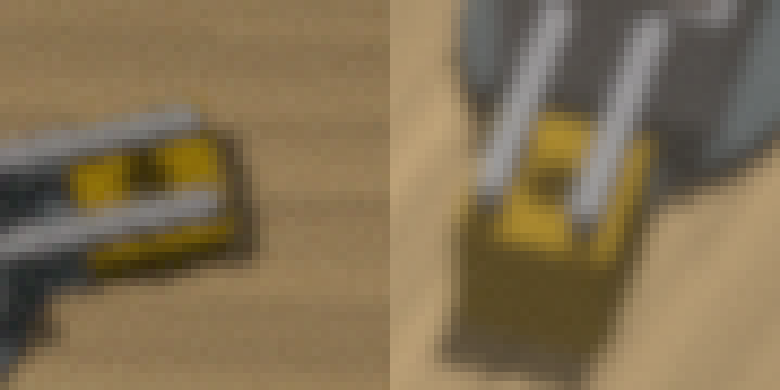

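The hole sits at about (271.4,159.4) in the top view and (272.7,226.9) in the scene view, in the gap between the prongs. World estimates:

| Thing | x (m) | y (m) |
|---|---|---|
| Rod | 0.464 | -0.2565 |
| Spare rod | 0.4395 | -0.3245 |
| Socket | 0.620 | -0.078 |
| Cap | 0.597 | 0.0185 |

The stand's yaw is about 13°. I'll set the jaws across the rack and go above the red rod.

```bash
python3 -m jog '[0,0,5,0.024,0.033,0,1, 0,0,10,0.048,0.066,0,1, 0,0,15,0.072,0.1,0,1, 0,0,20,0.096,0.133,0,1, 0,0,25,0.12,0.167,0,1, 0,0,30,0.144,0.2,0,1, 0,0,35,0.168,0.233,-0.01,1, 0,0,40,0.192,0.266,-0.02,1, 0,0,45,0.216,0.3,-0.03,1, 0,0,50,0.24,0.335,-0.04,1, 0,0,54.4,0.264,0.37,-0.05,1, 0,0,54.4,0.2804,0.3923,-0.06,1, 0,0,54.4,0.2804,0.3923,-0.06,1]'
python3 - <<'E'
from h import *
T=shot('top');S=shot('scene')
cv2.imwrite('pics/d1.png',np.hstack([cv2.resize(T['img'][150:260,290:400],(400,400)),cv2.resize(S['img'][180:290,120:230],(400,400))])[:,:,::-1])
print(arm.get_obs()['eef_pos'])
E
```

```text
t: 1.6
eef_pos: [0.4648, -0.2536, 0.1692]
ee_rot: [[-0.003, 0.335, 0.942], [0.003, 0.942, -0.335], [-1.0, 0.002, -0.003]]
contact_force: [-1.0, -0.2, -0.2]
width: 1.004
[ 0.46413077 -0.25656536  0.17064413]
```

View pics/d1.png

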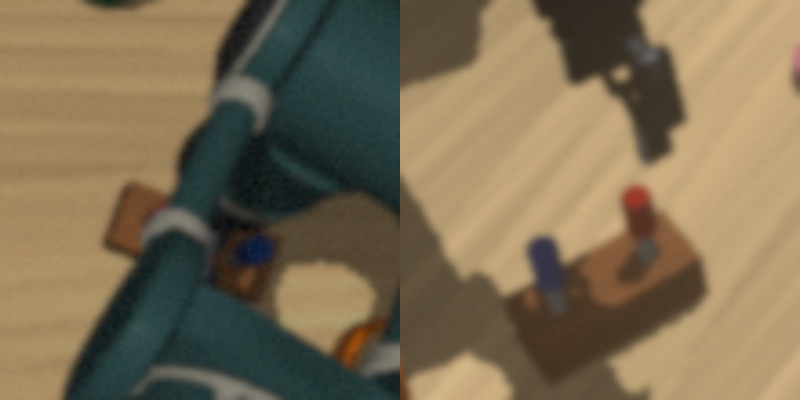

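The scene view shows the open gripper above the red head (at about (635,195) in the right-hand panel), and the blue rod clear of the fingers. I'll descend and close.

```bash
python3 -m jog '[0,0,0,0,0,-0.025,1, 0,0,0,0,0,-0.05,1, 0,0,0,0,0,-0.075,1, 0,0,0,0,0,-0.09,1, 0,0,0,0,0,-0.097,1, 0,0,0,0,0,-0.097,1]'
python3 -m jog '[0,0,0,0,0,0,0.4, 0,0,0,0,0,0,-0.1, 0,0,0,0,0,0,-0.4, 0,0,0,0,0,0,-0.7, 0,0,0,0,0,0,-1, 0,0,0,0,0,0,-1, 0,0,0,0,0,0,-1, 0,0,0,0,0,0,-1]'
python3 - <<'E'
from h import *
S=shot('scene')
cv2.imwrite('pics/d2.png',cv2.resize(S['img'][180:290,120:230],(500,500))[:,:,::-1])
o=arm.get_obs();print(o['eef_pos'],o['width'],o['contact_force'])
E
```

```text
t: 2.3
eef_pos: [0.4635, -0.257, 0.0731]
ee_rot: [[-0.003, 0.338, 0.941], [0.001, 0.941, -0.338], [-1.0, -0.0, -0.003]]
contact_force: [-0.2, 0.3, -0.6]
width: 0.996
t: 3.1
eef_pos: [0.4641, -0.2574, 0.0739]
ee_rot: [[-0.001, 0.338, 0.941], [-0.0, 0.941, -0.338], [-1.0, -0.001, -0.001]]
contact_force: [-0.7, -0.1, 5.4]
width: 0.237
[ 0.46413188 -0.25736199  0.07392292] 0.23964719412276364 [0.90880101 0.18994355 6.04082451]
```

View pics/d2.png

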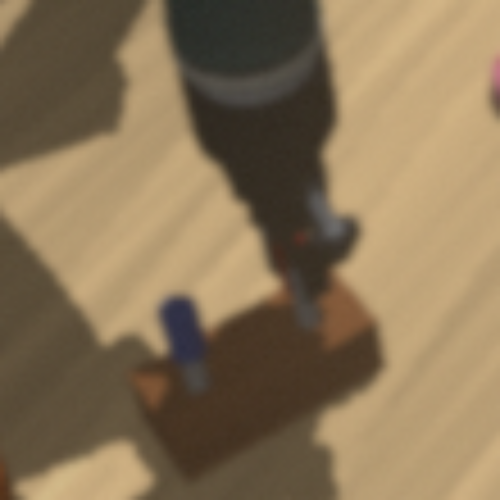

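The rod is gripped (width 0.24, about 20 mm). I'll lift it and carry it above the socket.

```bash
python3 -m jog '[0,0,0,0,0,0.02,-1, 0,0,0,0,0,0.05,-1, 0,0,0,0,0,0.08,-1, 0,0,0,0,0,0.095,-1, 0,0,0,0.02,0.023,0.095,-1, 0,0,0,0.045,0.052,0.095,-1, 0,0,0,0.07,0.08,0.095,-1, 0,0,0,0.095,0.109,0.095,-1, 0,0,0,0.12,0.138,0.095,-1, 0,0,0,0.145,0.166,0.095,-1, 0,0,0,0.156,0.179,0.095,-1, 0,0,0,0.156,0.179,0.095,-1, 0,0,0,0.156,0.179,0.095,-1]'
python3 - <<'E'
from h import *
T=shot('top');S=shot('scene')
cv2.imwrite('pics/d3.png',np.hstack([cv2.resize(T['img'][120:200,215:295],(400,400)),cv2.resize(S['img'][175:255,235:315],(400,400))])[:,:,::-1])
o=arm.get_obs();print(o['eef_pos'],o['width'],o['contact_force'],o['ee_rot'])
E
```

```text
t: 4.45
eef_pos: [0.6191, -0.0786, 0.1678]
ee_rot: [[-0.004, 0.337, 0.941], [-0.001, 0.941, -0.337], [-1.0, -0.002, -0.004]]
contact_force: [-0.0, -0.5, -1.6]
width: 0.242
[ 0.61893277 -0.07936073  0.16825542] 0.2401871836970826 [ 0.14856333  0.54295465 -1.29648468] [[-3.09395632e-03  3.38767497e-01  9.40865033e-01]
 [-3.61192190e-04  9.40869096e-01 -3.38770148e-01]
 [-9.99995148e-01 -1.38797314e-03 -2.78864771e-03]]
```

View pics/d3.png

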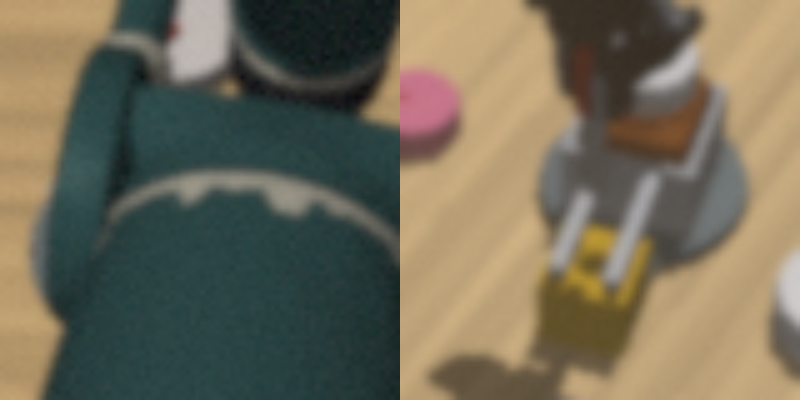

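```bash
python3 - <<'E'
from h import *
S=shot('scene')
im=cv2.resize(S['img'][170:250,240:310],None,fx=8,fy=7.5,interpolation=cv2.INTER_CUBIC)[:,:,::-1].copy()
for x,y,zs,c in ((.6189,-.0793,(.103,.165,.201),(0,255,0)),(.620,-.078,(.045,.103),(255,0,255))):
  for z in zs:
    u,v=proj(S,(x,y,z)); print(z,u,v); cv2.circle(im,(int((u+.5-240)*8),int((v+.5-170)*7.5)),3,c,-1)
cv2.imwrite('pics/d4.png',im)
E
```

```text
0.103 273.394514034924 212.6274880006344
0.165 273.5292799151188 195.7771365719549
0.201 273.61263233756614 185.35522852936307
0.045 273.86714052636296 227.09781134368836
0.103 274.00540298741396 212.47397023492667
```

View pics/d4.png

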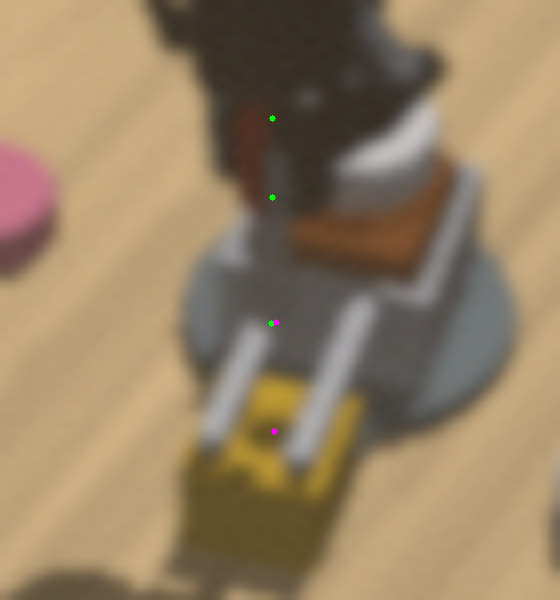

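```bash
python3 - <<'E'
from h import *
S=shot('scene')
c=S['img'][185:235,255:295].astype(float)
c=np.clip((c-20)*2.2,0,255).astype(np.uint8)
cv2.imwrite('pics/d5.png',cv2.resize(c,None,fx=12,fy=12,interpolation=cv2.INTER_NEAREST)[:,:,::-1])
g=S['img'].sum(2)//3
for v in range(198,220,2): print(v,g[v,262:288])
E
```

```text
198 [155 154 155 154 153 155 156 147 128  98  75  69  71  69  62  58  54  60
  65  71  76  78  79  79  80  81]
200 [153 153 153 155 153 152 153 149 130 100  80  76  78  76  74  73  73  73
  71  71  72  70  72  71  76  78]
202 [155 153 153 149 144 145 147 142 118  89  78  77  78  75  69  66  66  68
  69  70  72  74  75  77  80  81]
204 [154 150 140 130 124 131 137 135 119  98  82  78  77  73  68  62  61  61
  61  61  59  61  62  64  66  69]
206 [152 140 126 115 110 100  95  92  89  84  80  78  80  77  78  79  80  78
  75  72  69  68  66  64  64  68]
208 [144 130 118 112 107  98  90  85  81  78  80  79  78  78  79  82  83  83
  83  83  83  84  88  94  93 100]
210 [135 119 113 112 109 100  91  84  83  80  78  79  79  77  80  83  84  84
  84  86  96 117 139 147 132 107]
212 [129 112 112 110 107  98  92  92  99 103  97  88  81  79  82  84  84  85
  85  95 123 150 165 156 129  99]
214 [119 103 107 109 105  97  95 111 137 152 148 122  96  87  84  85  85  85
  93 114 144 163 160 134 105  87]
216 [130 102  95  98  95  90 104 135 160 166 149 117  93  85  86  85  86  93
 112 140 161 163 142 111  90  84]
218 [146 117  88  77  79  97 132 160 165 153 122  90  78  75  77  79  83 103
 134 159 164 147 118  95  87  84]
```

View pics/d5.png

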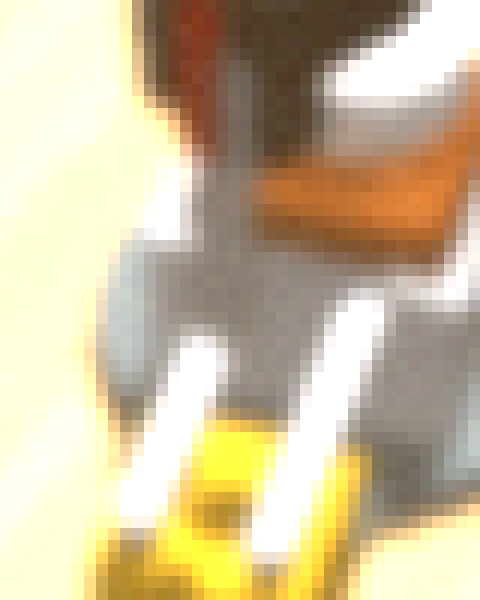

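```bash
python3 - <<'E'
from h import *
S=shot('scene')
i=S['img'].astype(int); g=i[...,0]-i[...,2]
for v in range(197,210): print(v,g[v,264:284], i[v,264:284].sum(1)//3)
for z in(.103,.12,.13,.14,.15): print(z,proj(S,(.6189,-.0793,z)))
E
```

```text
197 [68 68 67 68 64 52 39 32 30 19 13 12 15 19 22 24 27 28 24 24] [155 155 152 153 151 138 114  87  67  64  69  67  57  51  51  54  60  70
  80  85]
198 [67 69 68 67 60 44 28 22 21 18 11 12 19 26 34 38 42 43 39 36] [154 154 154 155 156 150 131 104  78  70  71  69  63  58  57  60  64  70
  77  79]
199 [67 68 67 63 51 33 21 17 17 14 11 15 26 41 49 53 56 56 54 53] [154 153 154 154 154 153 137 109  83  74  76  74  70  68  66  68  69  72
  72  71]
200 [68 68 64 54 37 21 13 14 15 13 12 18 34 53 63 63 62 62 61 59] [153 155 154 154 152 150 132 100  81  76  77  75  76  74  73  73  71  71
  71  70]
201 [68 64 56 38 21 10 10 12 14 12 12 19 35 52 62 63 64 65 65 64] [154 153 150 149 150 146 124  93  78  77  78  77  73  72  72  73  73  73
  73  74]
202 [64 55 39 20  7  5  7 13 14 10 11 16 28 43 52 54 58 60 62 63] [153 149 143 143 148 143 119  90  77  79  78  73  68  66  66  69  69  70
  72  72]
203 [57 39 20  7  2  2  6 10 11 10 10 16 24 36 43 44 47 49 52 56] [149 140 134 139 148 143 121  97  82  80  77  74  67  61  60  60  63  65
  65  67]
204 [45 24  8  2  2  3  6  9 11 11 12 13 21 28 33 35 37 4
[... 480 characters left out ...]
  85  83  79  78  78  77  79  82  84  83  81  79
  79  78]
208 [ 8 -1  0  3  8  9 10 11 11 11 11 12 11  8  7  9  8  9  8 10] [119 112 107  98  89  85  83  80  78  80  78  78  78  81  81  84  84  84
  83  84]
209 [ 3 -2 -1  4  7  8  9 11 11 11 11 12  8  9  9  9  8  7  7  7] [115 113 107  99  91  85  83  81  79  78  78  78  79  82  85  84  85  85
  87  97]
0.103 (np.float64(273.394514034924), np.float64(212.6274880006344))
0.12 (np.float64(273.43041638211423), np.float64(208.13846476719118))
0.13 (np.float64(273.45189761674754), np.float64(205.45257459847846))
0.14 (np.float64(273.473653498931), np.float64(202.73234407794268))
0.15 (np.float64(273.495689329798), np.float64(199.97711038233908))
```

```bash
python3 - <<'E'
from h import *
S=shot('scene'); T=shot('top')
print('camS',ray(S,0,0)[0],'camT',ray(T,0,0)[0])
T['img']=cv2.imread('pics/top0.png')[:,:,::-1]
S['img']=cv2.imread('pics/scene0.png')[:,:,::-1]
def peaks(line,a,thr=None):
    l=line.astype(float); out=[]
    for k in range(1,len(l)-1):
        if l[k]>=l[k-1] and l[k]>l[k+1] and l[k]>115:
            w=np.clip(l[max(0,k-3):k+4]-105,0,None); out.append((a+max(0,k-3)+(w*np.arange(len(w))).sum()/w.sum(),l[k]))
    return out
i=S['img'].astype(int); m=i.min(2)
for v in range(212,228,1): print(v,[(round(p,1),int(b)) for p,b in peaks(m[v,262:290],262)])
m=T['img'].astype(int).min(2)
for u in range(258,282,1): print(u,[(round(p,1),int(b)) for p,b in peaks(m[145:180,u],145)])
E
```

```text
camS [ 0.9988863  -0.73668398  0.90833981] camT [ 0.33615617 -0.03908554  1.06609825]
212 [(np.float64(272.5), 146), (np.float64(284.1), 147)]
213 [(np.float64(272.0), 148), (np.float64(283.7), 148)]
214 [(np.float64(271.6), 146), (np.float64(283.4), 146)]
215 [(np.float64(271.2), 149), (np.float64(282.9), 148)]
216 [(np.float64(270.7), 149), (np.float64(282.5), 147)]
217 [(np.float64(270.4), 148), (np.float64(282.2), 149)]
218 [(np.float64(269.8), 150), (np.float64(281.7), 148)]
219 [(np.float64(269.5), 148), (np.float64(281.4), 148)]
220 [(np.float64(269.1), 148), (np.float64(281.0), 147)]
221 [(np.float64(268.6), 149), (np.float64(280.5), 148)]
222 [(np.float64(268.2), 150), (np.float64(280.3), 149)]
223 [(np.float64(267.7), 150), (np.float64(279.7), 149)]
224 [(np.float64(267.3), 150), (np.float64(279.4), 151)]
225 [(np.float64(266.6), 152), (np.float64(278.9), 154)]
226 [(np.float64(266.3), 148), (np.float64(278.6), 151)]
227 [(np.float64(266.2), 139), (np.float64(278.3), 151)]
258 [(np.float64(156.7), 122), (np.float64(167.0), 124)]
259 [(np.float64(156.5), 118), (np.float64(16
[... 363 characters left out ...]
float64(155.1), 122), (np.float64(165.4), 118)]
267 [(np.float64(154.7), 122), (np.float64(165.3), 122)]
268 [(np.float64(154.7), 121), (np.float64(164.8), 120)]
269 [(np.float64(154.4), 118), (np.float64(164.6), 116)]
270 [(np.float64(154.2), 123), (np.float64(164.4), 118)]
271 [(np.float64(153.9), 122), (np.float64(164.3), 122)]
272 [(np.float64(153.7), 122), (np.float64(163.8), 120)]
273 [(np.float64(153.5), 118), (np.float64(163.6), 121)]
274 [(np.float64(153.4), 118), (np.float64(163.5), 116)]
275 [(np.float64(153.1), 119), (np.float64(163.5), 116)]
276 [(np.float64(153.0), 117), (np.float64(163.3), 121)]
277 [(np.float64(163.1), 122)]
278 [(np.float64(162.6), 119)]
279 []
280 []
281 []
```

```bash
python3 - <<'E'
from h import *
S=shot('scene'); T=shot('top')
for n,d,p,q in (('S',S,(277.85,213),(273.35,224)),('T',T,(260,161.4),(275,158.3))):
    a=onz(d,*p,.059)[:2];b=onz(d,*q,.059)[:2];e=(b-a)/np.linalg.norm(b-a)
    perp=np.array([-e[1],e[0]])
    # yaw: -y dir=(sin,-cos)
    print(n,a,b,'yaw',np.degrees(np.arctan2(e[0],-e[1])))
    for nm,c in (('cap',(.5975,.0185)),('sock',(.620,-.078))): print('  off',nm,perp@(np.array(c)-a),perp)
# prong separation check
a=onz(S,271.6-.0,214,.059);b=onz(S,283.4,214,.059);print(np.linalg.norm(a-b))
a=onz(T,265,155.3,.059);b=onz(T,265,165.6,.059);print(np.linalg.norm(a-b))
E
```

```text
S [ 0.60945604 -0.03829297] [ 0.61934133 -0.07981301] yaw 13.391938257446828
  off cap 0.001522944704198701 [0.97280848 0.23161103]
  off sock 0.0010606712419361612 [0.97280848 0.23161103]
T [ 0.61042703 -0.0423694 ] [ 0.62063523 -0.08731043] yaw 12.797391005575308
  off cap 0.0008769028949787162 [0.97515944 0.22150409]
  off sock 0.0014428453151218098 [0.97515944 0.22150409]
0.03259412135874109
0.031958637442435454
```

The fork midline in both views agrees with the held rod to about 1 mm (yaw about 13.2°). I'll descend carefully.

```bash
python3 -m jog '[0,0,0,0,0.0003,-0.02,-1, 0,0,0,0,0.0003,-0.04,-1, 0,0,0,0,0.0003,-0.05,-1, 0,0,0,0,0.0003,-0.055,-1, 0,0,0,0,0.0003,-0.06,-1, 0,0,0,0,0.0003,-0.065,-1, 0,0,0,0,0.0003,-0.065,-1]'
python3 - <<'E'
from h import *
S=shot('scene')
cv2.imwrite('pics/d6.png',cv2.resize(S['img'][170:250,240:310],None,fx=8,fy=7.5,interpolation=cv2.INTER_CUBIC)[:,:,::-1])
o=arm.get_obs();print(o['eef_pos'],o['width'],o['contact_force'],o['torque'])
E
```

```text
t: 5.6
eef_pos: [0.6199, -0.0786, 0.1039]
ee_rot: [[-0.001, 0.339, 0.941], [-0.0, 0.941, -0.339], [-1.0, -0.001, -0.001]]
contact_force: [-0.6, 0.1, -1.2]
width: 0.242
[ 0.62007642 -0.07862673  0.10428165] 0.23820417168959201 [ 0.46244441 -0.18880004 -1.61232646] [0.04390915 0.04282242 0.02461555]
```

View pics/d6.png

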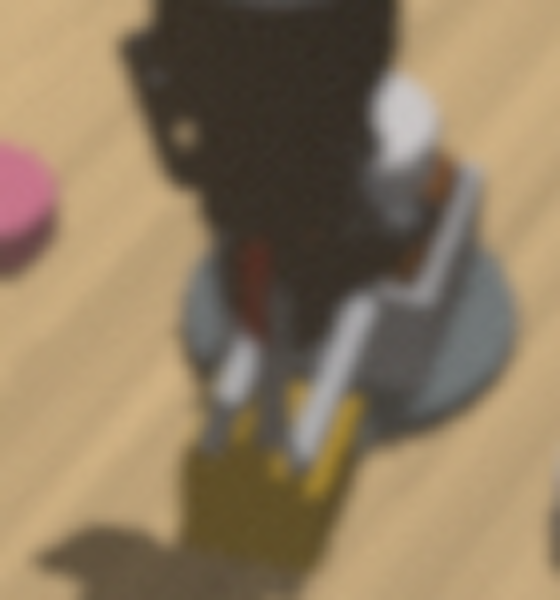

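The shank is between the prongs and entering the hole without resistance. I'll continue down.

```bash
python3 -m jog '[0,0,0,-0.0005,0,-0.006,-1, 0,0,0,-0.0005,0,-0.012,-1, 0,0,0,-0.0005,0,-0.018,-1, 0,0,0,-0.0005,0,-0.023,-1, 0,0,0,-0.0005,0,-0.027,-1, 0,0,0,-0.0005,0,-0.03,-1, 0,0,0,-0.0005,0,-0.031,-1, 0,0,0,-0.0005,0,-0.031,-1]'
```

```text
t: 6.45
eef_pos: [0.6195, -0.0786, 0.074]
ee_rot: [[-0.001, 0.339, 0.941], [-0.0, 0.941, -0.339], [-1.0, -0.001, -0.001]]
contact_force: [-2.1, 0.7, 4.0]
width: 0.237
```

Contact force at the same depth as in the rack shows it's bottomed. I'll release it, rise clear and look.

```bash
python3 -m jog '[0,0,0,0,0,-0.001,-0.6, 0,0,0,0,0,0,-0.2, 0,0,0,0,0,0,0.1, 0,0,0,0,0,0,0.1, 0,0,0,0,0,0,0.1]'
python3 -m jog '[0,0,0,0,0,0.03,0.1, 0,0,0,0,0,0.06,0.1, 0,0,0,0,0,0.09,0.5, 0,0,0,0,0.02,0.1,1, 0,0,0,-0.01,0.06,0.1,1, 0,0,0,-0.022,0.097,0.1,1, 0,0,0,-0.022,0.097,0.1,1]'
python3 - <<'E'
from h import *
T=shot('top');S=shot('scene')
cv2.imwrite('pics/d7.png',np.hstack([cv2.resize(T['img'][125:205,215:295],(400,400)),cv2.resize(S['img'][165:245,240:320],(400,400))])[:,:,::-1])
o=arm.get_obs();print(o['eef_pos'],o['width'],o['q'])
E
```

```text
t: 6.95
eef_pos: [0.6196, -0.0786, 0.0738]
ee_rot: [[-0.001, 0.339, 0.941], [-0.0, 0.941, -0.339], [-1.0, -0.0, -0.001]]
contact_force: [-1.2, -1.1, -1.0]
width: 0.555
t: 7.65
eef_pos: [0.5962, 0.0221, 0.1737]
ee_rot: [[-0.002, 0.335, 0.942], [0.002, 0.942, -0.335], [-1.0, 0.001, -0.003]]
contact_force: [0.6, -0.6, -0.7]
width: 0.997
[0.5974466  0.01904341 0.17375002] 0.9974829339928287 [-5.40599714e-01  9.29814646e+00  1.05151736e+02 -3.98904197e-02
  6.56045479e+01  1.91484130e+01]
```

View pics/d7.png

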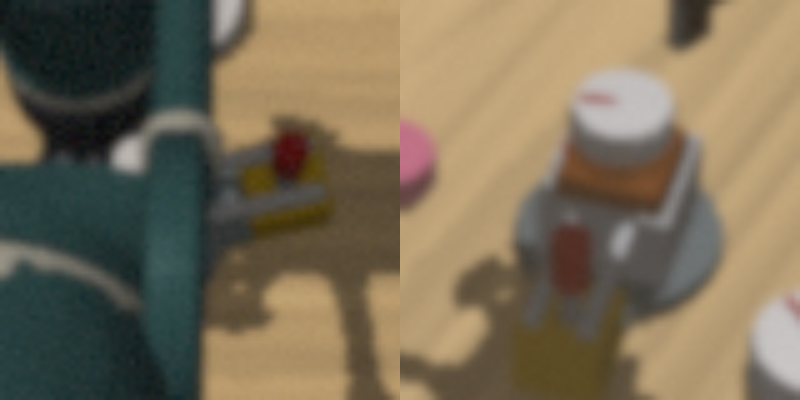

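```bash
python3 - <<'E'
from h import *
S=shot('scene');T0=shot('top');T=cv2.imread('pics/top0.png')[:,:,::-1]
print('head proj',[proj(S,(.619,-.0788,z)) for z in(.071,.089,.107)])
i=S['img'].astype(int); c,s,_=blob((i[...,0]>1.8*i[...,1])&(i[...,0]>1.8*i[...,2]),(265,205,285,230)); print('red',c,s)
for n,im,d,r in(('S',S['img'],S,(268,175,305,205)),('T',T,T0,(225,148,254,175))):
    for th in (125,140,150,160,170):
        m=im.min(2)>th
        c,s,l=blob(m,r); cn=max(cv2.findContours(l,0,cv2.CHAIN_APPROX_NONE)[0],key=cv2.contourArea)
        e=cv2.fitEllipse(cv2.convexHull(cn)); print(n,th,s,np.round(e[0],2),np.round(e[1],1),onz(d,*e[0],.1125)[:2])
E
```

```text
head proj [(np.float64(273.45539975051753), np.float64(220.71916801194482)), (np.float64(273.4933538120747), np.float64(216.1485726831308)), (np.float64(273.53216308845225), np.float64(211.47498861733123))]
red [274.  213.5] [274 213   1   2   2]
S 125 [269 175  27  18 329] [282.35 183.36] [17.6 26.5] [0.58819375 0.02241633]
S 140 [274 178  21  15 238] [284.13 185.02] [14.3 20.4] [0.59578292 0.01903834]
S 150 [275 179  20  14 206] [284.21 185.03] [13.9 19.5] [0.59600312 0.01912618]
S 160 [275 179  19  13 182] [284.14 185.16] [13.  18.8] [0.59609547 0.01856158]
S 170 [276 179  18  13 162] [284.4  185.19] [12.5 17.6] [0.59675776 0.01881875]
T 125 [229 153  19  18 248] [237.99 160.99] [18.4 18.4] [0.59623841 0.02036532]
T 140 [230 154  17  16 184] [237.91 161.12] [15.9 16.7] [0.59585654 0.02058675]Traceback (most recent call last):
  File "<stdin>", line 8, in <module>
  File "h.py", line 24, in blob
    i=1+np.argmax(s[1:,4]); return c[i],s[i],(l==i).astype(np.uint8)
        ~~~~~~~~~^^^^^^^^^
    return _wrapfunc(a, 'argmax', axis=axis, out=out, **kwds)
    return bound(*args, **kwds)
ValueError: attempt to get argmax of an empty sequence
```

The rod is upright in the socket: its head shows at (274,213), and full depth predicts about (273.5,216). The cap axis is at about (0.5963, 0.019). I'll descend on the cap and close.

```bash
python3 -m jog '[0,0,0,-0.001,0,-0.025,1, 0,0,0,-0.001,0,-0.05,1, 0,0,0,-0.001,0,-0.075,1, 0,0,0,-0.001,0,-0.09,1, 0,0,0,-0.001,0,-0.096,1, 0,0,0,-0.001,0,-0.096,1]'
python3 -m jog '[0,0,0,0,0,0,0.7, 0,0,0,0,0,0,0.55, 0,0,0,0,0,0,0.4, 0,0,0,0,0,0,0.2, 0,0,0,0,0,0,-0.2, 0,0,0,0,0,0,-1, 0,0,0,0,0,0,-1, 0,0,0,0,0,0,-1]'
python3 - <<'E'
from h import *
T=shot('top');S=shot('scene')
cv2.imwrite('pics/d8.png',np.hstack([cv2.resize(T['img'][125:205,215:295],(400,400)),cv2.resize(S['img'][165:245,240:320],(400,400))])[:,:,::-1])
o=arm.get_obs();print(o['eef_pos'],o['width'],o['contact_force'],o['torque'],o['q'])
E
```

```text
t: 8.45
eef_pos: [0.5966, 0.0171, 0.0769]
ee_rot: [[-0.003, 0.339, 0.941], [-0.001, 0.941, -0.339], [-1.0, -0.002, -0.002]]
contact_force: [-0.2, 0.7, -0.9]
width: 1.001
t: 9.25
eef_pos: [0.5961, 0.0176, 0.0785]
ee_rot: [[-0.003, 0.339, 0.941], [-0.0, 0.941, -0.339], [-1.0, -0.001, -0.003]]
contact_force: [-6.1, 1.8, 7.2]
width: 0.673
[0.59607613 0.01761778 0.0785207 ] 0.673044651789666 [-5.05507999  1.75172831  6.91811481] [0.24830797 0.84098535 0.00122093] [-6.89919642e-01  1.47465548e+01  1.09613773e+02 -2.11328935e-02
  5.58235968e+01  1.91552610e+01]
```

View pics/d8.png

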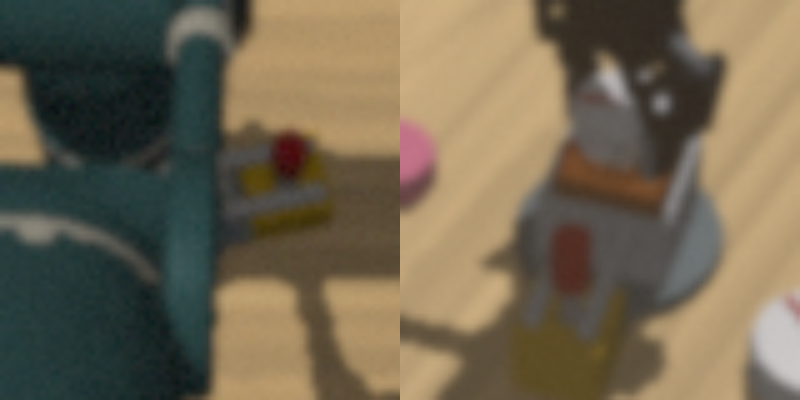

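Gripped (width 0.673, about 57 mm). I'll turn it anticlockwise in two stages.

```bash
python3 -m jog '[0,0,4,0,0,0,-1, 0,0,8,0,0,0,-1, 0,0,12,0,0,0,-1, 0,0,16,0,0,0,-1, 0,0,20,0,0,0,-1, 0,0,24,0.0003,0,0,-1, 0,0,28,0.0005,0,0,-1, 0,0,32,0.0005,0,0,-1, 0,0,35,0.0006,0,0,-1, 0,0,35,0.0006,0,0,-1]'
python3 - <<'E'
from h import *
T=shot('top');S=shot('scene')
cv2.imwrite('pics/d9.png',np.hstack([cv2.resize(T['img'][125:205,215:295],(400,400)),cv2.resize(S['img'][165:245,240:320],(400,400))])[:,:,::-1])
o=arm.get_obs();print(o['eef_pos'],o['width'],o['contact_force'],o['torque'],o['q'])
E
```

```text
t: 10.35
eef_pos: [0.5968, 0.0177, 0.0786]
ee_rot: [[-0.002, -0.262, 0.965], [-0.002, 0.965, 0.262], [-1.0, -0.001, -0.002]]
contact_force: [-0.1, 0.6, -2.5]
width: 0.673
[0.59685492 0.01762384 0.07858948] 0.6736450106327501 [-0.39696832 -0.04657467 -2.9013534 ] [ 0.05765196 -0.14387193 -0.07070365] [ -0.62678958  14.77284055 109.57164097  -0.14910809  55.75881722
 -15.65601043]
```

View pics/d9.png

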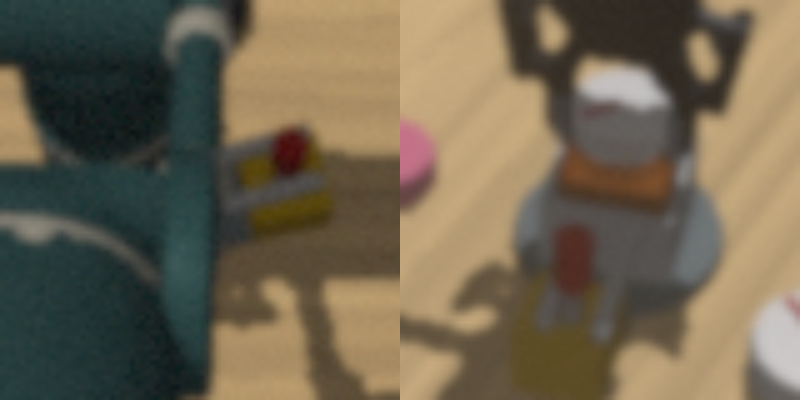

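The cap is turning: its stripe moved to (600,108) in the right panel, and the fork has taken up its slack against the rod. I'll continue, with a few extra degrees to cover that slack.

```bash
python3 -m jog '[0,0,4,0,0,0,-1, 0,0,8,0,0,0,-1, 0,0,12,0,0.0002,0,-1, 0,0,16,0.0002,0.0003,0,-1]'; python3 -c "
from bench import arm;print(arm.get_obs()['torque'])"
python3 -m jog '[0,0,4,0,0,0,-1, 0,0,8,0.0002,0.0002,0,-1, 0,0,12,0.0003,0.0003,0,-1, 0,0,16,0.0003,0.0003,0,-1, 0,0,20,0.0004,0.0004,0,-1, 0,0,22,0.0004,0.0005,0,-1, 0,0,22,0.0004,0.0005,0,-1]'
python3 - <<'E'
from h import *
T=shot('top');S=shot('scene')
cv2.imwrite('pics/d10.png',np.hstack([cv2.resize(T['img'][125:205,215:295],(400,400)),cv2.resize(S['img'][165:245,240:320],(400,400))])[:,:,::-1])
o=arm.get_obs();print(o['eef_pos'],o['width'],o['contact_force'],o['torque'],o['q'])
E
```

```text
t: 10.85
eef_pos: [0.5973, 0.0179, 0.079]
ee_rot: [[-0.001, -0.518, 0.856], [-0.003, 0.856, 0.518], [-1.0, -0.002, -0.002]]
contact_force: [-0.8, 0.2, 1.0]
width: 0.672
[ 0.04610754  0.10600506 -0.29671087]
t: 11.55
eef_pos: [0.5994, 0.0185, 0.0808]
ee_rot: [[0.004, -0.8, 0.6], [-0.003, 0.6, 0.8], [-1.0, -0.005, 0.0]]
contact_force: [0.9, 0.8, 4.4]
width: 0.672
[0.59942868 0.01850912 0.08071795] 0.672078354718014 [ 1.426895   -0.01450241  6.27795612] [ 0.12024852 -0.15679921 -0.00668633] [ -0.52790052  14.68341856 109.42535757  -0.17340594  55.65439958
 -53.54093626]
```

View pics/d10.png

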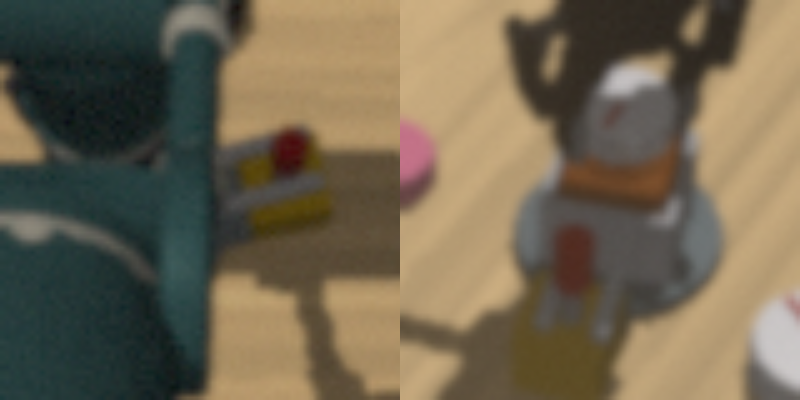

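The turning torque was -0.30 N m and then dropped to 0. The tool rose 2 mm with an upward push, and the stripe has swung to (612,112), so the thread has let go. I'll lift slowly.

```bash
python3 -m jog '[0,0,0,-0.0005,0,0.003,-1, 0,0,0,-0.001,0,0.006,-1, 0,0,0,-0.001,0,0.009,-1, 0,0,0,-0.001,0,0.012,-1, 0,0,0,-0.001,0,0.015,-1, 0,0,0,-0.001,0,0.018,-1, 0,0,0,-0.001,0,0.02,-1]'
python3 -m jog '[0,0,0,0,0,0.004,-1, 0,0,0,0,0,0.009,-1, 0,0,0,0,0,0.014,-1, 0,0,0,0,0,0.019,-1, 0,0,0,0,0,0.023,-1, 0,0,0,0,0,0.025,-1, 0,0,0,0,0,0.025,-1]'
python3 - <<'E'
from h import *
T=shot('top');S=shot('scene','s11.png')
cv2.imwrite('pics/d11.png',np.hstack([cv2.resize(T['img'][125:205,215:295],(400,400)),cv2.resize(S['img'][155:235,240:320],(400,400))])[:,:,::-1])
o=arm.get_obs();print(o['eef_pos'],o['width'],o['contact_force'],o['torque'],o['ee_rot'])
E
```

```text
t: 12.35
eef_pos: [0.5985, 0.0185, 0.1011]
ee_rot: [[0.004, -0.8, 0.6], [-0.003, 0.6, 0.8], [-1.0, -0.005, 0.001]]
contact_force: [-0.4, 0.1, -0.3]
width: 0.675
t: 13.05
eef_pos: [0.5988, 0.0185, 0.1266]
ee_rot: [[0.005, -0.8, 0.6], [-0.003, 0.6, 0.8], [-1.0, -0.006, 0.001]]
contact_force: [-0.2, 0.5, -0.7]
width: 0.677
[0.5984004  0.0185218  0.12595304] 0.6719167691508621 [-0.421114   -0.31221457 -0.52573954] [-0.00441896 -0.00577335  0.01037184] [[ 4.12463058e-03 -7.99768665e-01  6.00294152e-01]
 [-2.53970760e-03  6.00288945e-01  7.99779178e-01]
 [-9.99988269e-01 -4.82336527e-03  4.44791579e-04]]
```

View pics/d11.png

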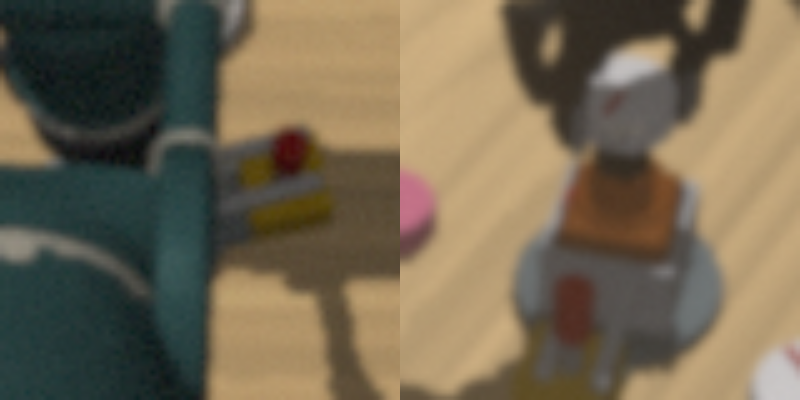

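```bash
python3 - <<'E'
from h import *
S=shot('scene')
im=np.clip(S['img'][155:225,250:320].astype(float)*1.8-20,0,255).astype(np.uint8)
im=cv2.resize(im,None,fx=8.5,fy=8.5,interpolation=cv2.INTER_CUBIC)[:,:,::-1].copy()
def circ(c,z,r,col):
    t=np.linspace(0,2*np.pi,40)
    pts=np.array([[((u+.5-250)*8.5),((v+.5-155)*8.5)] for u,v in (proj(S,(c[0]+r*np.cos(a),c[1]+r*np.sin(a),z)) for a in t)],int)
    cv2.polylines(im,[pts],True,col,1)
circ((.5984,.0185),.1373,.029,(0,255,0)); circ((.5984,.0185),.1598,.029,(0,255,0))
circ((.5965,.0187),.106,.02,(255,0,255))
cv2.imwrite('pics/d12.png',im)
E
```

```text
(no output)
```

View pics/d12.png

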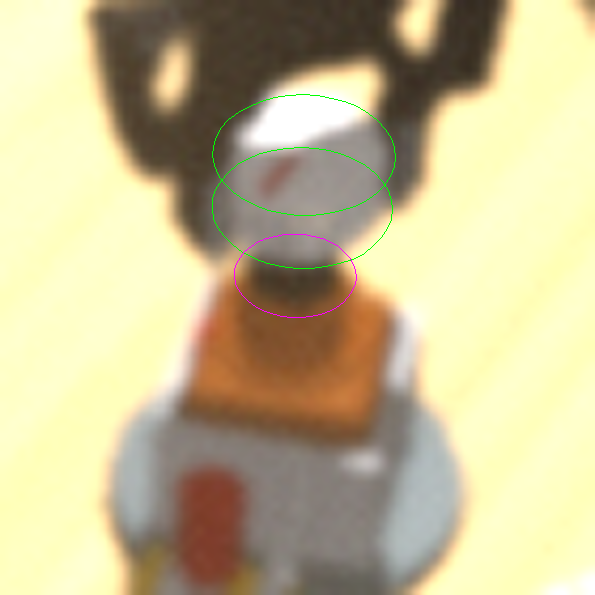

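The cap is off. Its outline matches a level cap with its lower edge at z ≈ 0.137, about 31 mm above the mouth. The dark mouth is at (295,278) in the crop, and the cap centre is about 2 mm to +x of it, so I'll nudge it back.

```bash
python3 -m jog '[0,0,0,-0.001,0,0,-1, 0,0,0,-0.0018,0,0,-1, 0,0,0,-0.0018,0,0,-1, 0,0,0,-0.0018,0,0,-1, 0,0,0,-0.0018,0,0,-1]'
python3 - <<'E'
from h import *
T=shot('top','t13.png');S=shot('scene','s13.png')
o=arm.get_obs();print(o['t'],o['eef_pos'],o['width'],o['contact_force'])
i=S['img'].astype(int); c,s,_=blob((i[...,0]>1.6*i[...,1])&(i[...,0]>1.6*i[...,2])&(i[...,1]<60),(266,200,284,232)); print('red head',c,s,proj(S,(.619,-.0788,.089)))
print('mouth',proj(S,(.5965,.0187,.106)))
E
```

```text
t: 13.7
eef_pos: [0.5965, 0.0185, 0.1258]
ee_rot: [[0.004, -0.8, 0.6], [-0.003, 0.6, 0.8], [-1.0, -0.005, 0.0]]
contact_force: [0.7, 0.2, -0.4]
width: 0.673
13.8 [0.59655028 0.01849619 0.1258187 ] 0.6736947658986439 [-0.03349394  0.73773131  0.47879394]
red head [274.27419355 216.25806452] [272 211   6  12  62] (np.float64(273.4933538120747), np.float64(216.1485726831308))
mouth (np.float64(284.24008154363895), np.float64(186.88523854770253))
```

View pics/s13.png

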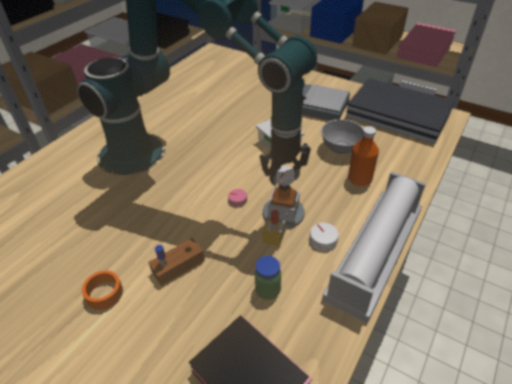

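The cap is held above the jar at (286,175), and the red rod is in the socket with its head at (274.3,216.3), against (273.5,216.1) expected. Everything else is in place. I'll hand it in.

```bash
python3 -c "
from bench import ticket,arm;print(ticket.close_job());print(arm.get_obs()['t'])"
```

```text
the job is handed in; nothing more can be done
None
the job is handed in; nothing more can be done
```

I moved the red-headed rod from the wooden block into the yellow socket and let go of it. I then turned the white cap about 73° anticlockwise, lifted it straight off and handed the job in with the gripper still holding it, at about 13.8 s.

**Last checks:**
- **Rod:** its head showed at (274.3, 216.3) in the scene view, within 1 pixel of where it should be when fully down. It had bottomed in the socket at the same tool height as in the wooden block.
- **Cap release:** the turning torque was about 0.3 N m, then fell to zero as the tool rose 2 mm, which is the thread letting go.
- **Cap position:** it is about level, with its lower edge about 31 mm above the mouth. It was about 2 mm off centre after the lift; I moved it back, and the tool now reads within 1 mm of the mouth's estimated centre.
- **Jar and surroundings:** the jar looked fully down in its stand, and nothing else appeared to have moved.

**Limits:** the arm blocked the top camera over the jar, so the final centring and level come from the scene view and the tool pose only. The cup, and probably the jar, turned a few degrees before the fork came up against the rod.

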